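Set and lock the jar clamp of a bench shaker

ROBOT

A 7-joint arm with a two-finger parallel gripper is mounted at the origin on a cart in front of the work surface, level with it; the furniture and walls round the work are solid. World frame = base frame: x ahead of the robot, y to its left, z up, the work surface at z = 0. Lengths are in mm, angles in rad, forces in N, time in s.
With the tool pointing down it reaches from about 425 to 950 mm from the base axis. Payload 4.7 kg.
Tool frame: the origin (TCP) lies midway between the tips of the shut fingers; the grasp point (between the pads) lies 19 mm behind it; z points along the fingers, x is the direction in which the jaws open and shut, and the axes are right-handed (so a half turn about z gives the same grasp; the last joint's range is limited). The gripper opens to 87 mm and grips with 3 to 60 N. Pads are 19 mm wide; open, the fingers measure 117 mm over their backs; the gripper's body (75 mm by 190 mm) begins 51 mm behind the grasp point.
Start: joints at [-1.294, 0.469, -0.049, 1.532, 0.024, 1.141, -0.082], TCP at [203.172, 643.716, 222.573] pointing down, gripper open.
Joint ranges: [-2.59, 2.59], [-0.33, 1.99], [-1.39, 1.29], [0.1, 2.45], [-1.04, 4.18], [0.21, 1.99], [-2.66, 2.66]. Speed limits (rad/s): [2.57, 2.57, 3.14, 3.14, 3.14, 3.14, 3.14].

INTERFACE

Orientations are given as a rotation vector (axis times angle).
In Python, from cell import state, cams, hand_in gives the robot as it stands.
- The arm moves only by the tool carry_out, never from a script. Its argument "moves" is a list of rows, each a list of 6 numbers: the shift along the tool's x, y, z in mm, then the turn, a rotation vector about the tool's x, y, z in rad. In form: [[tx, ty, tz, wx, wy, wz], ...]. A call has 1 to 10 rows; each row shifts and turns the pose as measured when the row begins, along the tool's axes as they then stand; what a row does not reach is not made up. A row lasts 1/10 s, in which the tool goes at most 50 mm and 8.59 degrees, less where a joint would pass 70% of its speed; a pose out of reach is approached as far as the arm can. A call with a gripper value outside its range is refused whole. "fingers" is the opening in per cent of the stroke, from 0 (shut) to 100 (fully open), set as the call begins (left out, the last holds). The fingers move at their own pace and stop on an object; the grip force is fixed at half the most. Time passes only in rows, so rows that do not move let the fingers close. It gives the time, the measured TCP pose, the force and the opening at its end, in the units of the state.
- state(): the state, without advancing time (a new reading comes with each control period).
- cams.get_image(name): name is "scene" or "top" or "wrist"; returns a dict with "pixels" (420x560x3 uint8, blue, green, red), "fx", "fy", "cx", "cy" (pixels), "k1" (the pictures are not rectified: a ray, as slopes to the right and down, at radius r is drawn at 1 + k1 r^2 times it, then the intrinsics apply), "pose" (4x4, takes a point from camera to world coordinates). Camera axes: x right, y up, looking along -z (the intrinsics and any distortion apply to the point x, -y, -z); pixel columns grow to the right and rows downward; lengths in mm; the calibration is good to about 2 mm. A picture is of the moment at which its call begins. There is no depth.
- hand_in(): hands the job in, once; it reports no verdict.
The state is a dict: "time": time; "joint_positions": joint angles; "qd": joint speeds; "tau": joint torques, N m; "eef_pos": TCP position; "orientation": TCP orientation; "wrist_force": force on the tool from outside, world axes, zero at the start; "torque": the same for the moment, N m; "grip_width": finger opening in mm.
Only numpy, scipy, OpenCV 4.12 (cv2) and the standard library are available. Lean on these libraries where they do the work, as an engineer would, in place of code of your own. Each camera call takes 0.05 s, during which the arm holds its last target.

TASK

The jar on the bench shaker stands loose under its clamp. Loosen the knurled lock ring, screw the clamp knob above it down until the rubber foot presses on the jar's cap with about 50 N (the glass cracks above 110 N), then turn the lock ring back until it is firmly hand-tight, about 0.6 N m and never over 0.8 N m, so that the screw cannot shake loose. Leave the things standing around where they are.

Things in the scene. Friction and masses are not known exactly. Their poses are not given: they have to be found in the camera images.
- shaker: low white bench shaker fixed on the worktop, platform 150x150 mm, top 62 mm up; origin on the worktop under the platform's middle, on the vertical axis of the clamp screw; x to its back, y to its left, z up. On the same axis, over a bridge along y (140x28 mm crossbar, top z 198 mm, post nuts to 206), stand a boss (36 mm wide, top z 220), the lock ring and the knob
- ring_grip (a point): centre of the lock ring: knurled round aluminium ring, 56 mm across, 16 mm high (z 221 to 237 mm above the worktop); its underside is 23 mm above the crossbar. Turns about the vertical axis and does not rise. The knob stands above it, so it is gripped from above with the knob between the fingers (knob top at most 45 mm above the ring's underside)
- lock_ring (a joint): angle of the lock ring, rad; grows counter-clockwise seen from above = loosens. Starts tight near -0.16; free from 0.1 to its stop at 1.2. A stiff ring: constant drag 0.35 N m either way. It closes a collet on the screw: below about 0 the tightening torque climbs by some 1.1 N m per rad. The worn lining shifts the angle of first grip by up to 0.08 rad, so angles are no measure of tightness: feel the torque
- collet: clamping jaw inside the lock ring, not to be seen; it bears on the screw with 1 N for each 0.008 N m of torque on the ring above its drag (0.6 N m: 31 N) and blocks the screw while the ring is tight. Origin near 15 mm beside the axis
- knob_grip (a point): centre of the clamp knob: black round fluted knob, 36 mm across, 15 mm high, on a 15 mm wide neck; at the start its underside is about 11 to 13 mm above the lock ring's top; it sinks as it is screwed down
- adjuster (a joint): angle of the clamp screw, rad; grows clockwise seen from above, which moves knob and foot down 3.18 mm per rad (20 mm a turn). Turns freely (drag 0.25 N m) while the lock ring is loose. The foot meets the cap 0.1 to 1.2 rad on from the start, to be found by feel, as the rubber is worn by an unknown amount
- clamp_screw: the clamp screw with its knob and, at the lower end, a round rubber foot 26 mm across; origin on the axis (it sinks but does not turn), 41.5 mm below the knob's centre. The foot's load turns the knob back with about 0.0037 N m per newton (50 N: 0.19 N m); at rest the drag can hide this, the mean of readings after a turn on and a small turn back shows it. From first touch the load rises by 50 to 95 N per rad
- jar: amber glass jar with a flat black cap, 52 mm across and 89 mm high, standing in a shallow cup on the platform under the foot, base 64 mm above the worktop; origin at the centre of its underside
- timer: grey-white lab timer, 62x65x18 mm, standing loose near the shaker; a bystander; origin at the centre of its underside
- weigh_boat: white square weighing boat, 70x70x18 mm, standing loose near the shaker; a bystander; origin at the centre of its underside
- dropper: small brown dropper bottle with a black teat, 33x34x102 mm, standing loose near the shaker; a bystander; origin at the centre of its underside
- beaker_small: small glass beaker, 56x51x69 mm, standing loose near the shaker; a bystander; origin at the centre of its underside
- marker: white marker pen lying down, 17x135x16 mm, standing loose near the shaker; a bystander; origin at the centre of its underside
Not all that is in view belongs to the job. Leave any brown or yellow look-alike of the jar alone.

How it is judged:
By the outcome, as a careful person would: the job done as asked, in the order asked, and still so for the second after the job is handed in, with the robot touching nothing.
It also fails if it takes over 72 s, if anything falls off the work surface, if the arm or the gripper's body presses on something with over 40 N, if the wrist force passes 120 N, or if a joint passes its speed limit or range.

## Working session

There is one attempt and no reset: what is moved stays moved. The work goes in short steps, Python scripts to look and compute and a tool call to move; the robot and the scene stay as the last step left them, time stands still between calls to the robot, and variables do not carry over. Pictures are saved under pics/ and viewed, and the job is handed in when it is done.

Besides the shell and the picture viewer there is one more tool, called as name(argument=value, ...), one argument or row to a line, values as JSON. carry_out: Moves the arm, as the interface text tells. Its arguments: {"type":"object","properties":{"moves":{"type":"array","items":{"type":"array","items":{"type":"number"}}},"fingers":{"type":"number"}},"required":["moves"]}

```bash
ls; mkdir -p pics
python3 - <<'E'
from cell import state,cams
import cv2
s=state();print({k:(v if not hasattr(v,'tolist') else v.tolist()) for k,v in s.items()})
for n in ["scene","top","wrist"]:
    d=cams.get_image(n);cv2.imwrite(f"pics/{n}0.png",d["pixels"]);print(n,d["fx"],d["fy"],d["cx"],d["cy"],d["k1"],d["pose"])
E
```

```text
pics
{'time': 0.0, 'joint_positions': [-1.2939085409012205, 0.4694617659153987, -0.04856763209703535, 1.5337437384197028, 0.024132468828529912, 1.1409939586457647, -0.08229512425209642], 'qd': [0.00041755621757530686, -0.002064143641840402, -0.0006131718684995665, -0.0011620069198264244, 0.0012224630660639243, -0.0007721204859923484, -0.00046065269961291977], 'tau': [-0.0011707068551913835, -50.798131227493286, -0.0809877016581595, -23.615108728408813, -0.06132991751655936, 0.03817664575763047, 0.00018061642549582757], 'eef_pos': [203.03322155750564, 643.085522329574, 221.4645769458293], 'orientation': [2.5327864669904145, 1.8564765201103968, -0.00244503358294985], 'wrist_force': [-0.6834654846320146, -0.6127436451219688, 0.47609384696067636], 'torque': [0.01766788819925253, 0.01066312760325981, -0.02697228441722417], 'grip_width': 87.10938267199019}
scene 465.84337653081286 465.84337653081286 282.01032068497375 206.4792772509272 -0.03579912951293065 [[-4.35887081e-01  7.00764407e-01 -5.64740381e-01  1.15630763e+02]
 [-9.00000892e-01 -3.40034263e-01  2.72717975e-01  2.11755343e+02]
 
[... 170 characters left out ...]
66853 288.90498108668595 209.93569384108721 -0.07501329147441449 [[-2.89060827e-02  9.89080861e-01 -1.44511209e-01  4.66910559e+02]
 [-9.99319449e-01 -3.19090721e-02 -1.85054291e-02 -4.89821636e+01]
 [-2.29145843e-02  1.43877942e-01  9.89330107e-01  1.14415386e+03]
 [ 0.00000000e+00  0.00000000e+00  0.00000000e+00  1.00000000e+00]]
wrist 322.512726592409 322.512726592409 274.3077961978631 205.9099172179953 -0.050733691890551554 [[ 3.02617673e-01 -9.20510749e-01 -2.47148750e-01  1.35980726e+02]
 [ 9.53109348e-01  2.91650516e-01  8.07622855e-02  6.63908716e+02]
 [-2.26149130e-03 -2.59999879e-01  9.65606001e-01  3.82944228e+02]
 [ 0.00000000e+00  0.00000000e+00  0.00000000e+00  1.00000000e+00]]
```

View pics/scene0.png

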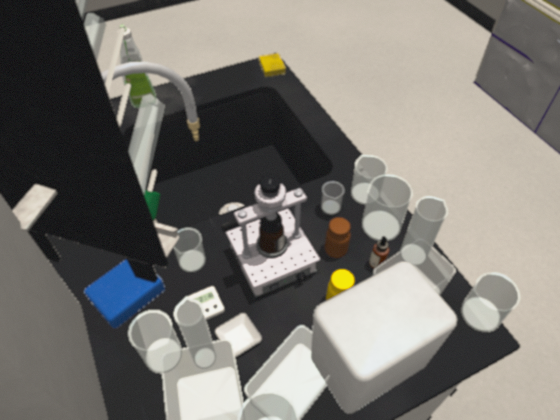

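View pics/top0.png

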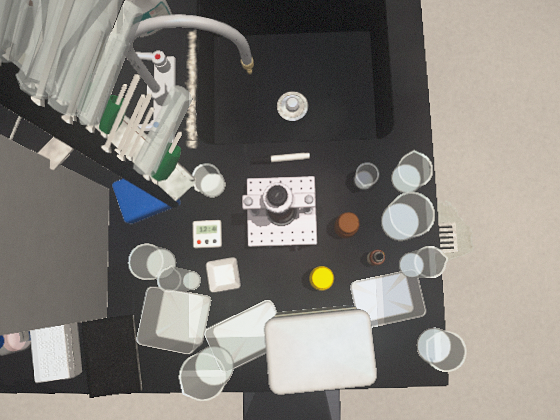

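View pics/wrist0.png

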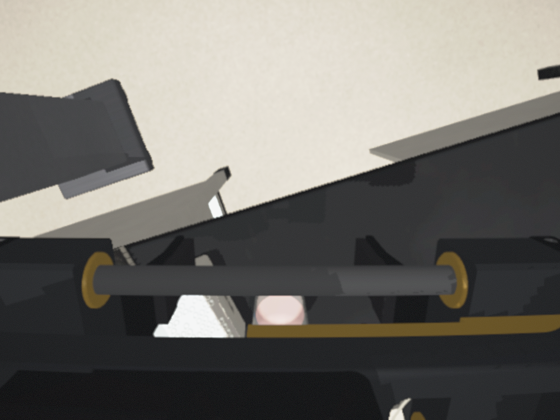

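The pictures show the white shaker with the clamp at top (280,205) and scene (270,200). Possible look-alikes are the brown jar at top (347,223) and the yellow one at top (321,278). The amber jar under the bridge is ours. Next I'll crop and measure the axis.

```bash
cat > h.py <<'E'
import numpy as np,cv2
from cell import state,cams
def K(d): return np.array([[d["fx"],0,d["cx"]],[0,d["fy"],d["cy"]],[0,0,1.]])
def proj(d,P):
    P=np.atleast_2d(np.array(P,float));T=np.linalg.inv(np.array(d["pose"]));c=P@T[:3,:3].T+T[:3,3]
    c=c*[1,-1,-1]
    return cv2.projectPoints(c,np.zeros(3),np.zeros(3),K(d),np.array([d["k1"],0,0,0.]))[0].reshape(-1,2)
def ray(d,uv):
    p=cv2.undistortPoints(np.array([[uv]],float),K(d),np.array([d["k1"],0,0,0.]))[0,0]
    T=np.array(d["pose"]);v=T[:3,:3]@np.array([p[0],-p[1],-1]);return T[:3,3],v/np.linalg.norm(v)
def onz(d,uv,z):
    o,v=ray(d,uv);return o+v*(z-o[2])/v[2]
def tri(d1,u1,d2,u2):
    o1,v1=ray(d1,u1);o2,v2=ray(d2,u2)
    A=np.stack([v1,-v2],1);t=np.linalg.lstsq(A,o2-o1,rcond=None)[0]
    a=o1+t[0]*v1;b=o2+t[1]*v2;return (a+b)/2,np.linalg.norm(a-b)
E
python3 - <<'E'
from h import *
t=cams.get_image("top");s=cams.get_image("scene")
np.save("pics/t.npy",t,allow_pickle=True);np.save("pics/s.npy",s,allow_pickle=True)
c=t["pixels"][160:260,230:330];c=cv2.resize(c,None,fx=5,fy=5,interpolation=cv2.INTER_CUBIC)
e=s["pixels"][160:310,200:350];e=cv2.resize(e,(500,500),interpolation=cv2.INTER_CUBIC)
cv2.imwrite("pics/crop1.png",np.hstack([c,e])[:, :][:, :800] if 0 else cv2.resize(np.hstack([c,e]),(800,400)))
print(proj(t,[[203,643,221],[203,643,400]]))
E
```

```text
[[ -63.49588193  431.10364195]
 [-139.72953638  460.73882021]]
```

View pics/crop1.png

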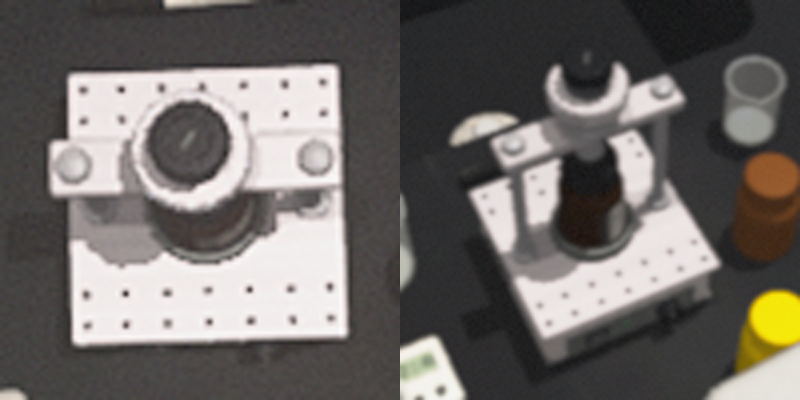

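Run:
```python
from h import *
t=np.load("pics/t.npy",allow_pickle=True).item();s=np.load("pics/s.npy",allow_pickle=True).item()
# knob: dark blob in top
def blob(d,x0,x1,y0,y1,th=90):
    g=cv2.cvtColor(d["pixels"],cv2.COLOR_BGR2GRAY)[y0:y1,x0:x1];m=(g<th).astype(np.uint8)
    n,l,st,c=cv2.connectedComponentsWithStats(m,connectivity=4)
    return [(c[i]+[x0,y0],st[i][2:]) for i in range(1,n) if st[i][4]>60]
b=blob(t,260,298,180,212);print(b)
print(blob(s,250,300,172,202))
cs=[(68,73),(338,65),(347,337),(75,345)]
P=np.array([onz(t,(230+a/4,160+c/4),62) for a,c in cs]);print(P.round(1),P.mean(0))
e=P[0]-P[1];print("yaw",np.degrees(np.arctan2(-e[0],e[1])));e=P[0]-P[3];print("yaw",np.degrees(np.arctan2(e[1],e[0])),[np.linalg.norm(P[i]-P[i-1]) for i in range(4)])
n=[onz(t,(230+a/4,160+c/4),206) for a,c in[(73,165),(315,158)]];print(n,(n[0]+n[1])/2)
print("knob top",onz(t,(277,195.3),264),"ring",onz(t,(277.5,197.5),237))
# scene nuts
n2=[((513-400)*150/400+200,147*150/400+160),((663-400)*150/400+200,88*150/400+160)]
for a,u in zip([(73,165),(315,158)],n2): print(tri(t,(230+a[0]/4,160+a[1]/4),s,u))
k=((587-400)*150/400+200,58*150/400+160); print("knob tri",tri(t,(277,195.3),s,k))
for nm,u,z in[("white box back left",(266,313),None)]:
  pass
```

```text
[(array([276.62116041, 195.28668942]), array([ 20,  20, 293], dtype=int32))]
[(array([272.63727455, 182.33066132]), array([ 50,  30, 998], dtype=int32))]
[[698.6  61.7  62. ]
 [698.1 -87.2  62. ]
 [548.2 -86.7  62. ]
 [548.4  60.5  62. ]] [623.32835868 -12.93370725  62.        ]
yaw -0.21372994967504708
yaw 0.4802675009395562 [np.float64(150.2618154969319), np.float64(148.9683595808811), np.float64(149.85913652065852), np.float64(147.12977004181568)]
[array([623.11425391,  45.33671046, 206.        ]), array([622.71514504, -69.62141929, 206.        ])] [622.91469948 -12.14235442 206.        ]
knob top [622.52040933 -12.05825379 264.        ] ring [623.16392234 -11.74002703 237.        ]
(array([625.34686183,  46.9526466 , 194.14390902]), np.float64(0.9788235917307705))
(array([623.99193712, -69.50166785, 199.40963111]), np.float64(0.6410471299664263))
knob tri (array([623.67144452, -11.13754409, 260.27501747]), np.float64(1.8034969034346235))
```

Run:
```python
from h import *
t=np.load("pics/t.npy",allow_pickle=True).item();s=np.load("pics/s.npy",allow_pickle=True).item()
a=cv2.resize(cv2.convertScaleAbs(t["pixels"][:,:220],alpha=1.6,beta=30),None,fx=1.4,fy=1.4);b=cv2.resize(cv2.convertScaleAbs(s["pixels"][:,:330],alpha=1.6,beta=30),None,fx=1.4,fy=1.4)
cv2.imwrite("pics/left.png",np.hstack([a,b]));
for n,u,v in [("white thing",(52,152),(35,205)),("slab corner",(185,205),(165,270)),("tabedge",(108,320),(0,0))]:
    print(n,tri(t,u,s,v))
print("nadir",proj(t,[[467,-49,0]]))
for nm,u,v in [("box TL",(266,316),(315,325)),("box TR",(375,312),(405,262)),("box BR",(374,385),(455,315)),("box BL",(271,393),(362,368))]: print(nm,tri(t,u,s,v))
for nm,u in [("table edge",(108,320)),("edge2",(110,185)),("bl",(0,393)),("rightedge",(436,200))]: print(nm,onz(t,u,0))
```

```text
white thing (array([700.21024428, 369.4263154 , 317.47747616]), np.float64(14.693215866328732))
slab corner (array([644.32267788, 204.07213975,  81.10897562]), np.float64(18.576686424722734))
tabedge (array([440.9549198 , 187.45052938, 714.30187221]), np.float64(131.54159681216294))
nadir [[300.50537664 282.69151117]]
box TL (array([400.29766839,  17.5172526 , 134.12597986]), np.float64(9.99659042613281))
box TR (array([ 412.36337882, -182.56195314,  174.96228995]), np.float64(15.83267982936026))
box BR (array([ 283.19736513, -172.00438189,  214.02891493]), np.float64(9.011460271426252))
box BL (array([274.76061455,   9.78373776, 229.61713901]), np.float64(1.3599621939964912))
table edge [393.4128226  392.89161482   0.        ]
edge2 [707.30897118 394.02843083   0.        ]
bl [229.83258325 649.59941569   0.        ]
rightedge [ 646.27556206 -368.36828292    0.        ]
```

View pics/left.png

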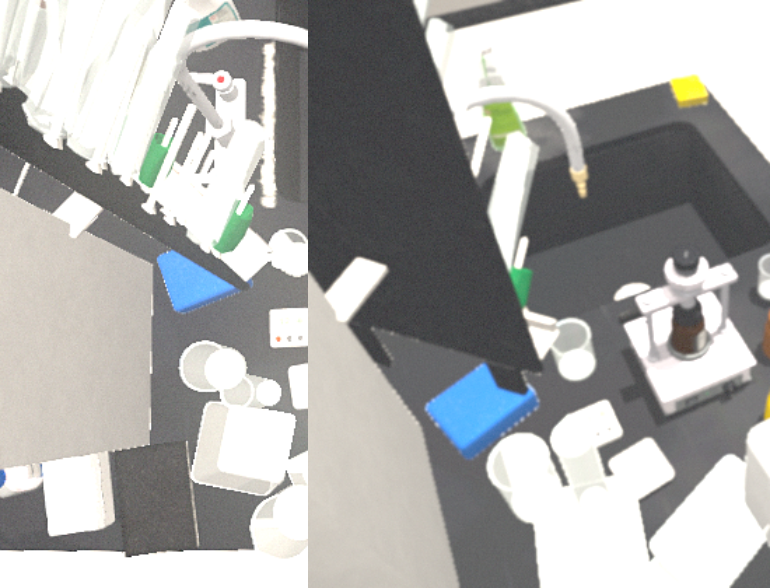

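Run:
```python
from h import *
t=np.load("pics/t.npy",allow_pickle=True).item();s=np.load("pics/s.npy",allow_pickle=True).item()
for u in [(105,320),(110,185),(0,330)]:
  for z in [0,100,200,300,400,500,600,700]:
    p=onz(t,u,z);print(u,p.round(),proj(s,p).round())
```

```text
(105, 320) [394. 400.   0.] [[114. 451.]]
(105, 320) [400. 361. 100.] [[119. 422.]]
(105, 320) [406. 321. 200.] [[126. 387.]]
(105, 320) [413. 282. 300.] [[134. 344.]]
(105, 320) [419. 243. 400.] [[144. 291.]]
(105, 320) [426. 204. 500.] [[157. 224.]]
(105, 320) [432. 165. 600.] [[174. 135.]]
(105, 320) [438. 125. 700.] [[198.  14.]]
(110, 185) [707. 394.   0.] [[ 81. 301.]]
(110, 185) [686. 355. 100.] [[ 86. 278.]]
(110, 185) [665. 317. 200.] [[ 92. 250.]]
(110, 185) [644. 278. 300.] [[ 99. 216.]]
(110, 185) [623. 239. 400.] [[108. 174.]]
(110, 185) [602. 200. 500.] [[119. 120.]]
(110, 185) [581. 162. 600.] [[134.  49.]]
(110, 185) [560. 123. 700.] [[156. -48.]]
(0, 330) [373. 653.   0.] [[-39. 535.]]
(0, 330) [381. 592. 100.] [[-33. 504.]]
(0, 330) [390. 531. 200.] [[-26. 466.]]
(0, 330) [398. 469. 300.] [[-16. 419.]]
(0, 330) [406. 408. 400.] [[ -4. 361.]]
(0, 330) [414. 346. 500.] [[ 12. 286.]]
(0, 330) [422. 285. 600.] [[ 34. 188.]]
(0, 330) [431. 224. 700.] [[65. 53.]]
```

carry_out(
  moves=[
    [-44,0,-22,0,0,0],
    [-44,0,-22,0,0,0],
    [-44,0,-22,0,0,0],
    [-44,0,-22,0,0,0],
    [-44,0,-15,0,0,0],
  ],
  fingers=100,
)

```text
time: 0.75
eef_pos: [135.6, 429.9, 320.7]
orientation: [2.527, 1.852, -0.017]
wrist_force: [0.1, -0.9, 0.1]
grip_width: 87.0
```

carry_out(
  moves=[
    [-2.7,49,0,0,0,0.11],
    [-2.7,49,0,0,0,0.11],
    [-2.7,49,0,0,0,0.11],
    [-2.7,49,0,0,0,0.11],
    [-2.7,49,0,0,0,0.11],
    [-2.7,49,0,0,0,0.11],
  ],
)

```text
time: 1.35
eef_pos: [367.0, 254.6, 326.4]
orientation: [3.002, 0.925, -0.0]
wrist_force: [1.4, 1.1, 0.5]
grip_width: 87.1
```

carry_out(
  moves=[
    [-2.5,46,0,0,0,0.103],
    [-2.5,46,0,0,0,0.103],
    [-2.5,46,0,0,0,0.103],
    [-2.5,46,0,0,0,0.103],
    [-2.5,46,0,0,0,0.103],
    [-2.5,46,0,0,0,0.103],
  ],
)

```text
time: 1.95
eef_pos: [445.2, -18.5, 327.4]
orientation: [-3.14, 0.075, -0.008]
wrist_force: [0.7, -0.4, 0.3]
grip_width: 87.4
```

carry_out(
  moves=[
    [45,0,0,0,0,0],
    [45,0,0,0,0,0],
    [45,0,0,0,0,0],
    [25,0,0,0,0,0],
  ],
)

```text
time: 2.35
eef_pos: [605.4, -37.9, 330.1]
orientation: [-3.134, 0.099, -0.012]
wrist_force: [0.0, 0.0, -0.1]
grip_width: 87.2
```

Run:
```python
from h import *
d=cams.get_image("wrist");cv2.imwrite("pics/w1.png",d["pixels"]);np.save("pics/w1.npy",d,allow_pickle=True)
s=state();print(s["eef_pos"],s["orientation"],s["torque"],s["wrist_force"])
print(proj(d,[[623,-12,z] for z in(264,237,221)]))
print(np.array(d["pose"]).round(3))
```

```text
[607.96865826 -38.02964812 329.57918837] [-3.13593641  0.09906561 -0.01534588] [-0.06632917 -0.2289679  -0.03728446] [ 3.36461793 -0.16115889  1.51083641]
[[295.17669173 181.73864843]
 [292.80344106 175.60311963]
 [291.61139241 172.52258255]]
[[ 9.98000e-01  6.50000e-02  9.00000e-03  6.09087e+02]
 [-6.50000e-02  9.65000e-01  2.54000e-01  3.09690e+01]
 [ 7.00000e-03 -2.54000e-01  9.67000e-01  4.91927e+02]
 [ 0.00000e+00  0.00000e+00  0.00000e+00  1.00000e+00]]
```

View pics/w1.png

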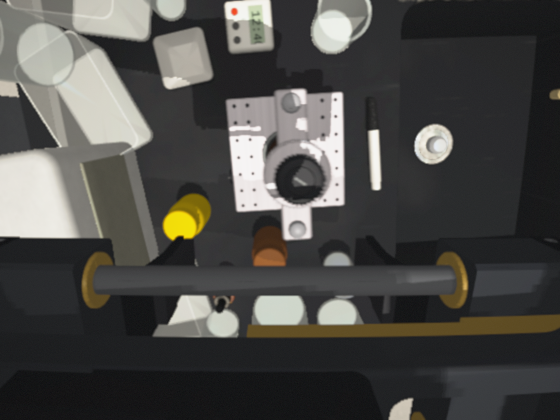

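Run:
```python
from h import *
d=np.load("pics/w1.npy",allow_pickle=True).item();t=np.load("pics/t.npy",allow_pickle=True).item()
c=cv2.resize(d["pixels"][80:250,220:360],None,fx=4,fy=4,interpolation=cv2.INTER_CUBIC);cv2.imwrite("pics/w1c.png",c[:600])
print([onz(d,u,206) for u in[(291,101),(296,229)]],onz(d,(300,180),264),tri(t,(276.7,195.3),d,(300,180)))
print(np.mean([onz(d,u,62) for u in[(227,99),(342,93),(344,206),(236,211)]],0))
```

```text
[array([626.47425204,  46.84726888, 206.        ]), array([625.12997295, -67.75464002, 206.        ])] [626.5139116  -10.96528152 264.        ] (array([625.62514028, -11.82384025, 255.41619124]), np.float64(3.374109000461705))
[626.85838695 -12.68956847  62.        ]
```

View pics/w1c.png

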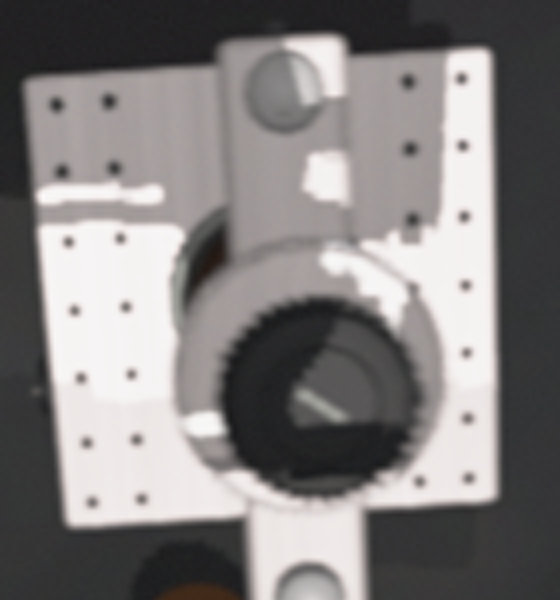

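carry_out(
  moves=[
    [15,-27.5,0,0,-0.01,-0.063],
    [0,0,0,0,0,0],
    [0,0,0,0,0,0],
  ],
)

```text
time: 2.7
eef_pos: [626.1, -12.0, 328.3]
orientation: [-3.14, 0.0, 0.004]
wrist_force: [0.6, -0.0, 0.1]
grip_width: 87.1
```

```bash
cat >> h.py <<'E'
def st():
    from scipy.spatial.transform import Rotation as R
    s=state();M=R.from_rotvec(s["orientation"]).as_matrix()
    print("t",s["time"],"p",np.round(s["eef_pos"],2),"yaw",round(float(np.arctan2(M[1,0],M[0,0])),4),"z",M[:,2].round(4),"F",np.round(s["wrist_force"],2),"M",np.round(s["torque"],3),"w",round(s["grip_width"],1),"q7",np.round(s["joint_positions"],3)[-1],"tau7",round(s["tau"][-1],3))
E
python3 -c "from h import *;st()"
```

```text
t 2.7 p [626.08 -11.98 328.26] yaw -0.0001 z [-0.0027  0.0014 -1.    ] F [ 0.65 -0.01  0.05] M [-0.132  0.081  0.006] w 87.1 q7 0.149 tau7 -0.006
```

carry_out(
  moves=[
    [-1.5,0,38,0,0,0],
    [0,0,38,0,0,0],
    [0,0,25,0,0,0],
    [0,0,12,0,0,0],
    [0,0,0,0,0,0],
  ],
)

```text
time: 3.2
eef_pos: [623.5, -11.5, 214.0]
orientation: [-3.138, 0.001, -0.003]
wrist_force: [-0.1, 0.1, 0.6]
grip_width: 87.2
```

Run:
```python
from h import *
st()
d=cams.get_image("wrist");s=cams.get_image("scene");cv2.imwrite("pics/w2.png",np.hstack([cv2.resize(d["pixels"],(400,300)),cv2.resize(s["pixels"][130:280,200:350],(300,300),interpolation=cv2.INTER_CUBIC)]))
```

```text
t 3.2 p [623.51 -11.48 214.05] yaw -0.0007 z [ 0.002  0.004 -1.   ] F [-0.12  0.11  0.55] M [-0.125  0.031  0.031] w 87.2 q7 0.199 tau7 0.026
```

View pics/w2.png

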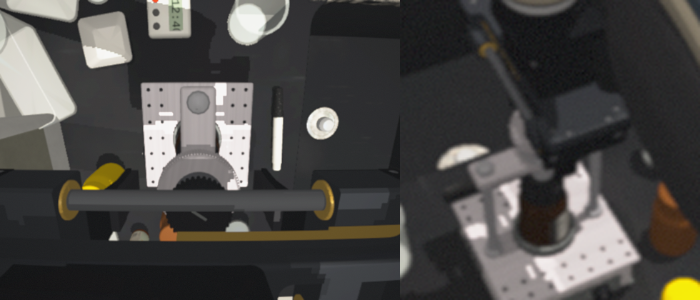

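The view shows the ring and knob centred between the open fingers, at about (197,190) in the small wrist view. I'll lower a little and close.

carry_out(
  moves=[
    [0,0,3,0,0,0],
    [0,0,0,0,0,0],
    [0,0,0,0,0,0],
    [0,0,0,0,0,0],
    [0,0,0,0,0,0],
    [0,0,0,0,0,0],
  ],
  fingers=0,
)

```text
time: 3.9
eef_pos: [625.2, -12.1, 217.7]
orientation: [-3.136, 0.001, -0.013]
wrist_force: [3.8, 0.1, -2.1]
grip_width: 54.9
```

```bash
python3 -c "from h import *;st()"
```

```text
t 3.9 p [625.21 -12.11 217.73] yaw -0.0007 z [ 0.0085  0.0059 -0.9999] F [ 3.77  0.13 -2.14] M [-0.057 -0.558 -0.005] w 54.9 q7 0.2 tau7 0.01
```

carry_out(
  moves=[
    [0,0,0,0,0,0],
    [0,0,3,0,0.004,0],
    [0,0,3,0,0.004,0],
    [0,0,2,0,0,0],
  ],
  fingers=80,
)

```text
time: 4.3
eef_pos: [626.4, -12.1, 209.7]
orientation: [-3.136, 0.001, -0.031]
wrist_force: [-0.5, 0.1, 0.4]
grip_width: 69.1
```

```bash
python3 -c "from h import *;st()"
```

```text
t 4.3 p [626.39 -12.12 209.69] yaw -0.0007 z [ 0.0199  0.0057 -0.9998] F [-0.5   0.09  0.44] M [-0.047  0.04  -0.016] w 69.1 q7 0.204 tau7 -0.011
```

carry_out(
  moves=[
    [-1.5,0,0,-0.006,-0.02,0],
    [0,0,0.5,0,0,0],
    [0,0,0.5,0,0,0],
    [0,0,0.5,0,0,0],
    [0,0,0.5,0,0,0],
  ],
  fingers=0,
)

```text
time: 4.8
eef_pos: [625.1, -12.1, 208.2]
orientation: [3.141, -0.001, -0.003]
wrist_force: [-2.1, 0.2, 4.1]
grip_width: 54.4
```

```bash
python3 -c "from h import *;st()"
```

```text
t 4.8 p [625.12 -12.08 208.25] yaw -0.0005 z [-1.6e-03 -8.0e-04 -1.0e+00] F [-2.09  0.22  4.09] M [-0.014  0.405 -0.025] w 54.4 q7 0.2 tau7 0.0
```

carry_out(
  moves=[
    [0,0,0,0,0,-0.06],
    [0,0,0,0,0,-0.06],
    [0,0,0,0,0,-0.06],
    [0,0,0,0,0,-0.06],
  ],
)

```text
time: 5.2
eef_pos: [625.4, -12.1, 208.3]
orientation: [-3.118, -0.382, -0.0]
wrist_force: [-0.6, 0.4, 1.1]
grip_width: 54.2
```

```bash
python3 -c "from h import *;st()"
```

```text
t 5.2 p [625.44 -12.08 208.3 ] yaw 0.2435 z [ 1.e-04  5.e-04 -1.e+00] F [-0.64  0.41  1.12] M [ 0.027  0.066 -0.39 ] w 54.2 q7 0.418 tau7 -0.088
```

carry_out(
  moves=[
    [0,0,0,0,0,-0.07],
    [0,0,0,0,0,-0.07],
    [0,0,0,0,0,-0.07],
    [0,0,0,0,0,-0.07],
    [0,0,0,0,0,-0.07],
  ],
)

```text
time: 5.7
eef_pos: [625.9, -11.9, 208.3]
orientation: [-2.999, -0.929, -0.005]
wrist_force: [0.5, 0.8, 0.6]
grip_width: 54.4
```

Run:
```python
from h import *
st()
```

```text
t 5.7 p [625.85 -11.85 208.32] yaw 0.6007 z [ 0.0021  0.003  -1.    ] F [0.52 0.79 0.59] M [-0.067  0.118 -0.376] w 54.4 q7 0.74 tau7 -0.167
```

Run:
```python
from h import *
t=np.load("pics/t.npy",allow_pickle=True).item();s=np.load("pics/s.npy",allow_pickle=True).item()
print(tri(t,(249,70),s,(195,137)),tri(t,(243,38),s,(187,90)),tri(t,(185,18),s,(150,68)))
```

```text
(array([912.92936108,  46.01247659, 150.87055826]), np.float64(2.3249143780038124)) (array([920.05255451,  43.34934674, 276.59792227]), np.float64(0.16357954569704022)) (array([906.05200157, 119.70165742, 367.62525782]), np.float64(26.345856497624474))
```

carry_out(
  moves=[
    [0,0,0,0,0,0],
    [0,0,0,0,0,0],
    [0,0,0,0,0,0],
    [0,0,-12,0,0,0],
    [0,0,-12,0,0,0],
    [0,0,-12,0,0,0],
  ],
  fingers=100,
)

```text
time: 6.3
eef_pos: [624.7, -12.0, 244.6]
orientation: [-3.0, -0.923, 0.001]
wrist_force: [-0.1, 0.6, -0.3]
grip_width: 85.8
```

```bash
python3 -c "from h import *;st()"
```

```text
t 6.3 p [624.67 -12.02 244.59] yaw 0.5972 z [-0.0015  0.0024 -1.    ] F [-0.15  0.56 -0.34] M [-0.076 -0.018 -0.022] w 85.8 q7 0.722 tau7 0.043
```

carry_out(
  moves=[
    [0,0,0,0,0,-0.14],
    [0,0,0,0,0,-0.14],
    [0,0,0,0,0,-0.14],
    [0,0,0,0,0,-0.14],
    [0,0,0,0,0,-0.14],
    [0,0,0,0,0,0],
  ],
)

```text
time: 6.9
eef_pos: [628.6, -12.3, 255.8]
orientation: [2.474, 1.927, 0.019]
wrist_force: [-1.2, -0.1, 0.6]
grip_width: 87.2
```

```bash
python3 -c "from h import *;st()"
```

```text
t 6.9 p [628.58 -12.33 255.78] yaw 1.3237 z [ 0.0131  0.0026 -0.9999] F [-1.19 -0.14  0.55] M [-0.068 -0.047  0.003] w 87.2 q7 1.388 tau7 0.553
```

carry_out(
  moves=[
    [-0.6,-3.6,11,0.012,-0.006,0],
    [0,0,0.3,0,0,0],
  ],
)

```text
time: 7.1
eef_pos: [625.2, -12.2, 245.1]
orientation: [2.483, 1.923, 0.001]
wrist_force: [-0.3, -0.5, -0.8]
grip_width: 87.1
```

```bash
python3 -c "from h import *;st()"
```

```text
t 7.1 p [625.21 -12.16 245.14] yaw 1.3181 z [ 1.e-03 -2.e-04 -1.e+00] F [-0.33 -0.49 -0.77] M [ 0.07   0.023 -0.016] w 87.1 q7 1.383 tau7 0.023
```

carry_out(
  moves=[
    [0,0,0,0,0,0],
    [0,0,0,0,0,0],
    [0,0,0,0,0,0],
    [0,0,0,0,0,0],
    [0,0,0,0,0,0],
    [0,0,0,0,0,0],
  ],
  fingers=0,
)

```text
time: 7.7
eef_pos: [625.2, -11.9, 244.8]
orientation: [2.486, 1.92, -0.001]
wrist_force: [-0.1, -0.4, -0.8]
grip_width: 47.3
```

Run:
```python
from h import *
st()
d=cams.get_image("wrist");cv2.imwrite("pics/w3.png",d["pixels"])
```

```text
t 7.7 p [625.2  -11.85 244.84] yaw 1.315 z [ 2.e-04 -9.e-04 -1.e+00] F [-0.11 -0.37 -0.8 ] M [-0.032 -0.021 -0.025] w 47.3 q7 1.379 tau7 0.0
```

View pics/w3.png

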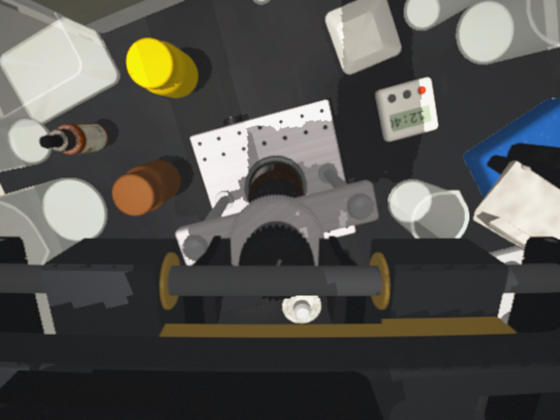

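The fingers are still closing on the knob, which sits centred at about (280,255). I'll keep closing.

carry_out(
  moves=[
    [0,0,0,0,0,0],
    [0,0,0,0,0,0],
    [0,0,0,0,0,0],
    [0,0,0,0,0,0],
  ],
)

```text
time: 8.15
eef_pos: [625.4, -11.3, 245.0]
orientation: [2.486, 1.92, 0.001]
wrist_force: [0.5, 0.8, 0.2]
grip_width: 35.1
```

```bash
python3 -c "from h import *;st()"
```

```text
t 8.15 p [625.41 -11.26 245.02] yaw 1.3153 z [ 8.e-04 -0.e+00 -1.e+00] F [0.49 0.77 0.22] M [ 0.006  0.047 -0.037] w 35.1 q7 1.379 tau7 0.009
```

carry_out(
  moves=[
    [0,0,0.15,0,0,0.05],
    [0,0,0.15,0,0,0.05],
    [0,0,0.15,0,0,0.05],
  ],
)

```text
time: 8.45
eef_pos: [625.3, -11.2, 244.6]
orientation: [2.625, 1.725, 0.0]
wrist_force: [0.9, 0.5, 0.1]
grip_width: 35.1
```

```bash
python3 -c "from h import *;st()"
```

```text
t 8.45 p [625.35 -11.25 244.56] yaw 1.1629 z [ 6.e-04 -7.e-04 -1.e+00] F [0.95 0.48 0.1 ] M [-0.066  0.035  0.198] w 35.1 q7 1.238 tau7 0.143
```

carry_out(
  moves=[
    [0,0,0.15,0,0,0.05],
    [0,0,0.15,0,0,0.05],
    [0,0,0.15,0,0,0.05],
    [0,0,0.15,0,0,0.05],
  ],
)

```text
time: 8.85
eef_pos: [625.3, -11.3, 243.9]
orientation: [2.786, 1.448, -0.001]
wrist_force: [-0.2, -0.0, 0.0]
grip_width: 35.2
```

```bash
python3 -c "from h import *;st()"
```

```text
t 8.85 p [625.29 -11.27 243.89] yaw 0.9586 z [ 2.0e-04 -2.1e-03 -1.0e+00] F [-0.23 -0.05  0.01] M [-0.105  0.046  0.231] w 35.2 q7 1.048 tau7 0.14
```

carry_out(
  moves=[
    [0,0,0.15,0,0,0.05],
    [0,0,0.15,0,0,0.05],
    [0,0,0.15,0,0,0.05],
    [0,0,0.15,0,0,0.05],
  ],
)

```text
time: 9.25
eef_pos: [625.2, -11.3, 243.3]
orientation: [2.918, 1.156, -0.002]
wrist_force: [0.1, 0.2, 0.3]
grip_width: 35.2
```

```bash
python3 -c "from h import *;st()"
```

```text
t 9.25 p [625.22 -11.27 243.28] yaw 0.7542 z [-1.0e-04 -3.3e-03 -1.0e+00] F [0.07 0.23 0.34] M [0.043 0.022 0.264] w 35.2 q7 0.86 tau7 0.131
```

carry_out(
  moves=[
    [0,0,0.15,0,0,0.05],
    [0,0,0.15,0,0,0.05],
    [0,0,0.15,0,0,0.05],
  ],
)

```text
time: 9.55
eef_pos: [625.2, -11.3, 242.9]
orientation: [2.997, 0.929, -0.002]
wrist_force: [-0.1, 0.6, 0.4]
grip_width: 35.3
```

```bash
python3 -c "from h import *;st()"
```

```text
t 9.55 p [625.16 -11.28 242.9 ] yaw 0.6014 z [-3.0e-04 -4.3e-03 -1.0e+00] F [-0.11  0.62  0.39] M [-0.084  0.056  0.332] w 35.3 q7 0.719 tau7 0.051
```

carry_out(
  moves=[
    [0,0,0.15,0,0,0.05],
    [0,0,0.15,0,0,0.05],
    [0,0,0.15,0,0,0.05],
  ],
)

```text
time: 9.85
eef_pos: [625.1, -11.3, 242.6]
orientation: [3.057, 0.699, -0.003]
wrist_force: [-1.0, -0.1, -0.1]
grip_width: 35.4
```

```bash
python3 -c "from h import *;st()"
```

```text
t 9.85 p [625.12 -11.26 242.64] yaw 0.4497 z [-4.0e-04 -5.4e-03 -1.0e+00] F [-0.96 -0.06 -0.13] M [-0.049  0.054  0.385] w 35.4 q7 0.58 tau7 -0.056
```

```bash
cat >> h.py <<'E'
def avg(n=6):
    a=[]
    for i in range(n):
        s=state();a.append(s["torque"][2]);cams.get_image("wrist")
    a.append(state()["torque"][2]);print("Mz",np.round(a,3),np.mean(a).round(4));st()
E
python3 -c "from h import *;avg()"
```

```text
Mz [0.385 0.32  0.212 0.2   0.2   0.265 0.231] 0.2591
t 10.15 p [625.11 -11.32 242.59] yaw 0.4509 z [-5.e-04 -5.e-03 -1.e+00] F [-0.55 -0.47 -0.06] M [-0.011  0.144  0.231] w 35.2 q7 0.581 tau7 -0.252
```

carry_out(
  moves=[
    [0,0,0.1,0,0,0.04],
  ],
)

```text
time: 10.25
eef_pos: [625.1, -11.3, 242.6]
orientation: [3.071, 0.641, -0.002]
wrist_force: [0.3, -0.4, 0.6]
grip_width: 35.7
```

```bash
python3 -c "from h import *;avg()"
```

```text
Mz [0.451 0.254 0.272 0.273 0.248 0.232 0.328] 0.2938
t 10.55 p [625.12 -11.3  242.55] yaw 0.4116 z [-4.0e-04 -4.9e-03 -1.0e+00] F [-0.69  0.45  0.59] M [-0.032  0.103  0.328] w 35.3 q7 0.546 tau7 -0.259
```

carry_out(
  moves=[
    [0,0,-0.1,0,0,-0.04],
  ],
)

```text
time: 10.65
eef_pos: [625.1, -11.3, 242.6]
orientation: [3.058, 0.702, -0.002]
wrist_force: [0.1, 0.2, 0.5]
grip_width: 35.2
```

```bash
python3 -c "from h import *;avg()"
```

```text
Mz [-0.295 -0.232 -0.141 -0.088 -0.117 -0.134 -0.161] -0.1668
t 10.95 p [625.11 -11.28 242.6 ] yaw 0.4508 z [-4.0e-04 -4.8e-03 -1.0e+00] F [-0.01 -0.25  0.65] M [-0.012 -0.063 -0.161] w 35.1 q7 0.581 tau7 0.152
```

carry_out(
  moves=[
    [0,0,0.1,0,0,0.04],
    [0,0,0.15,0,0,0.05],
    [0,0,0.15,0,0,0.05],
    [0,0,0.15,0,0,0.05],
  ],
)

```text
time: 11.35
eef_pos: [625.0, -11.3, 242.3]
orientation: [3.109, 0.407, -0.003]
wrist_force: [-0.2, 0.1, 0.0]
grip_width: 35.1
```

```bash
python3 -c "from h import *;avg()"
```

```text
Mz [0.459 0.345 0.28  0.267 0.236 0.278 0.308] 0.3103
t 11.65 p [625.02 -11.34 242.3 ] yaw 0.2613 z [-7.0e-04 -6.1e-03 -1.0e+00] F [-0.02 -0.41  0.05] M [-0.053  0.174  0.308] w 35.2 q7 0.408 tau7 -0.295
```

carry_out(
  moves=[
    [0,0,-0.1,0,0,-0.04],
  ],
)

```text
time: 11.75
eef_pos: [625.1, -11.4, 242.3]
orientation: [3.1, 0.471, -0.002]
wrist_force: [0.4, 0.9, -0.4]
grip_width: 35.3
```

```bash
python3 -c "from h import *;avg()"
```

```text
Mz [-0.243 -0.163 -0.141 -0.098 -0.074 -0.141 -0.075] -0.1336
t 12.05 p [625.04 -11.32 242.34] yaw 0.3005 z [-7.0e-04 -5.9e-03 -1.0e+00] F [-0.5  -0.19 -0.48] M [-0.082 -0.07  -0.075] w 35.2 q7 0.444 tau7 0.12
```

Run:
```python
from h import *
d=cams.get_image("wrist")["pixels"];a=cv2.imread("pics/w3.png")
f=lambda i:cv2.convertScaleAbs(cv2.resize(i[225:305,230:330],(400,320),interpolation=cv2.INTER_CUBIC),alpha=2,beta=20)
cv2.imwrite("pics/cmp1.png",np.hstack([f(a),f(d)]));cv2.imwrite("pics/w4.png",d)
```

View pics/cmp1.png

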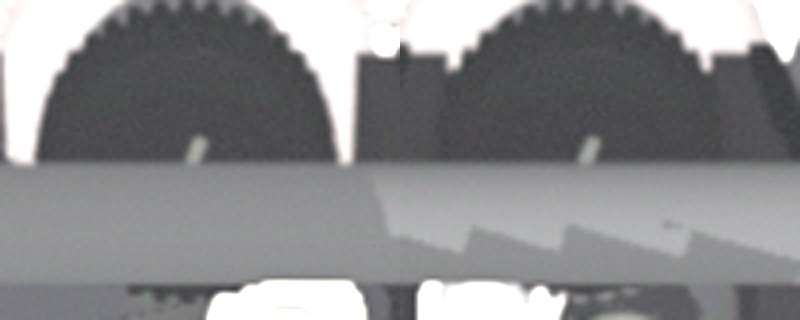

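The line mark on the knob top sits at (200,140) in both crops, so the knob hasn't slipped in the grip. I'll turn on further.

carry_out(
  moves=[
    [0,0,0.1,0,0,0.04],
    [0,0,0.15,0,0,0.05],
    [0,0,0.15,0,0,0.05],
    [0,0,0.15,0,0,0.05],
  ],
)

```text
time: 12.5
eef_pos: [625.0, -11.3, 242.1]
orientation: [3.129, 0.175, -0.002]
wrist_force: [-0.8, 0.5, 0.8]
grip_width: 35.0
```

```bash
python3 -c "from h import *;avg(10)"
```

```text
Mz [0.661 0.437 0.377 0.355 0.341 0.434 0.408 0.443 0.454 0.469 0.46 ] 0.4397
t 13.0 p [624.98 -11.31 242.11] yaw 0.1119 z [-0.001  -0.0073 -1.    ] F [-0.42 -1.07  0.6 ] M [-0.065  0.144  0.46 ] w 35.1 q7 0.272 tau7 -0.421
```

carry_out(
  moves=[
    [0,0,-0.1,0,0,-0.04],
  ],
)

```text
time: 13.1
eef_pos: [625.0, -11.3, 242.1]
orientation: [3.126, 0.237, -0.002]
wrist_force: [0.1, -0.2, 0.9]
grip_width: 35.4
```

```bash
python3 -c "from h import *;avg(10)"
```

```text
Mz [-0.314  0.091  0.101  0.101  0.111  0.117  0.042  0.094  0.077  0.03
  0.073] 0.0474
t 13.6 p [625.   -11.3  242.14] yaw 0.1517 z [-0.001  -0.0074 -1.    ] F [ 0.46  0.18 -0.97] M [-0.062  0.024  0.073] w 35.5 q7 0.308 tau7 -0.081
```

carry_out(
  moves=[
    [0,0,-0.1,0,0,-0.04],
  ],
)

```text
time: 13.7
eef_pos: [625.0, -11.3, 242.2]
orientation: [3.12, 0.3, -0.003]
wrist_force: [-0.4, -0.5, -0.2]
grip_width: 34.9
```

```bash
python3 -c "from h import *;avg(8)"
```

```text
Mz [-0.309 -0.166 -0.099 -0.113 -0.121 -0.154 -0.159 -0.119 -0.161] -0.1558
t 14.1 p [624.98 -11.32 242.18] yaw 0.1911 z [-0.001  -0.0074 -1.    ] F [-0.02  0.89 -0.18] M [-0.031  0.001 -0.161] w 35.0 q7 0.343 tau7 0.161
```

carry_out(
  moves=[
    [0,0,0.1,0,0,0.04],
  ],
)

```text
time: 14.2
eef_pos: [625.0, -11.3, 242.2]
orientation: [3.125, 0.237, -0.003]
wrist_force: [-0.0, -0.1, 0.5]
grip_width: 34.9
```

```bash
python3 -c "from h import *;avg(6)"
```

```text
Mz [0.577 0.377 0.336 0.326 0.336 0.402 0.433] 0.398
t 14.5 p [625.01 -11.32 242.17] yaw 0.1521 z [-0.001  -0.0075 -1.    ] F [-0.73 -0.21  0.05] M [-0.105  0.142  0.433] w 35.0 q7 0.308 tau7 -0.376
```

carry_out(
  moves=[
    [0,0,0.1,0,0,0.04],
  ],
)

```text
time: 14.6
eef_pos: [625.0, -11.3, 242.1]
orientation: [3.129, 0.176, -0.002]
wrist_force: [0.2, 0.0, 0.8]
grip_width: 34.8
```

```bash
python3 -c "from h import *;avg(6)"
```

```text
Mz [0.362 0.217 0.174 0.196 0.158 0.186 0.134] 0.2037
t 14.9 p [624.98 -11.3  242.09] yaw 0.1125 z [-0.001  -0.0074 -1.    ] F [ 0.4  -0.18  0.97] M [-0.014  0.094  0.134] w 35.0 q7 0.272 tau7 -0.157
```

carry_out(
  moves=[
    [0,0,-0.1,0,0,-0.04],
    [0,0,-0.1,0,0,-0.04],
  ],
)

```text
time: 15.1
eef_pos: [625.0, -11.3, 242.2]
orientation: [3.121, 0.301, -0.002]
wrist_force: [0.4, 0.7, -0.9]
grip_width: 35.4
```

```bash
python3 -c "from h import *;avg(6)"
```

```text
Mz [-0.325 -0.028 -0.02   0.025  0.029  0.036 -0.005] -0.0412
t 15.4 p [625.   -11.31 242.15] yaw 0.1918 z [-0.001  -0.0071 -1.    ] F [ 0.22 -0.16  0.05] M [-0.035  0.045 -0.005] w 35.2 q7 0.344 tau7 0.005
```

carry_out(
  moves=[
    [0,0,0.1,0,0,0.04],
    [0,0,0.1,0,0,0.04],
  ],
)

```text
time: 15.6
eef_pos: [625.0, -11.3, 242.1]
orientation: [3.129, 0.176, -0.002]
wrist_force: [0.5, -0.0, -0.9]
grip_width: 35.2
```

```bash
python3 -c "from h import *;avg(6)"
```

```text
Mz [0.615 0.47  0.45  0.515 0.479 0.508 0.539] 0.5109
t 15.9 p [624.99 -11.29 242.12] yaw 0.1132 z [-0.001  -0.0076 -1.    ] F [ 0.55 -0.1   0.85] M [-0.107  0.185  0.539] w 35.4 q7 0.273 tau7 -0.507
```

carry_out(
  moves=[
    [0,0,-0.1,0,0,-0.04],
    [0,0,-0.1,0,0,-0.04],
  ],
)

```text
time: 16.1
eef_pos: [625.0, -11.3, 242.2]
orientation: [3.121, 0.301, -0.002]
wrist_force: [0.3, 0.2, 0.3]
grip_width: 35.5
```

```bash
python3 -c "from h import *;avg(6)"
```

```text
Mz [-0.258 -0.102 -0.063 -0.027 -0.044 -0.143 -0.069] -0.1008
t 16.4 p [625.03 -11.28 242.18] yaw 0.1919 z [-9.0e-04 -7.1e-03 -1.0e+00] F [0.78 0.07 0.45] M [-0.088  0.036 -0.069] w 34.9 q7 0.344 tau7 0.093
```

carry_out(
  moves=[
    [0,0,0.1,0,0,0.04],
    [0,0,0.1,0,0,0.04],
  ],
)

```text
time: 16.6
eef_pos: [625.0, -11.3, 242.1]
orientation: [3.129, 0.176, -0.002]
wrist_force: [-0.0, 0.0, -0.2]
grip_width: 35.2
```

```bash
python3 -c "from h import *;avg(6)"
```

```text
Mz [0.545 0.349 0.226 0.304 0.303 0.279 0.31 ] 0.3309
t 16.9 p [624.99 -11.28 242.12] yaw 0.1129 z [-0.001  -0.0075 -1.    ] F [-0.86 -0.39  0.89] M [-0.107  0.13   0.31 ] w 35.4 q7 0.272 tau7 -0.294
```

carry_out(
  moves=[
    [0,0,0,0,0,0],
    [0,0,0,0,0,0],
    [0,0,0,0,0,0],
    [0,0,0,0,0,0],
    [0,0,0,0,0,0],
    [0,0,0,0,0,0],
  ],
  fingers=100,
)

```text
time: 17.5
eef_pos: [625.0, -11.7, 241.9]
orientation: [3.13, 0.173, -0.002]
wrist_force: [0.6, 0.1, -0.1]
grip_width: 74.9
```

```bash
python3 -c "from h import *;st()"
```

```text
t 17.5 p [625.   -11.66 241.92] yaw 0.1104 z [-7.0e-04 -6.9e-03 -1.0e+00] F [ 0.56  0.12 -0.06] M [-0.104 -0.01   0.017] w 74.9 q7 0.271 tau7 0.0
```

carry_out(
  moves=[
    [0,0,0,0.007,0,-0.08],
    [0,0,0,0,0,-0.08],
    [0,0,0,0,0,-0.08],
    [0,0,11,0,0,0],
    [0,0,11,0,0,0],
    [0,0,9,0,0,0],
  ],
)

```text
time: 18.1
eef_pos: [625.6, -11.7, 209.6]
orientation: [-3.092, -0.556, -0.001]
wrist_force: [0.7, -0.7, -0.5]
grip_width: 87.1
```

```bash
python3 -c "from h import *;st()"
```

```text
t 18.1 p [625.57 -11.71 209.56] yaw 0.3559 z [ 4.e-04  5.e-04 -1.e+00] F [ 0.71 -0.68 -0.47] M [-0.039  0.011 -0.024] w 87.1 q7 0.515 tau7 -0.023
```

carry_out(
  moves=[
    [0,0,0.2,0,0,0],
    [0,0,0.2,0,0,0],
    [0,0,0.2,0,0,0],
    [0,0,0.2,0,0,0],
    [0,0,0.2,0,0,0],
    [0,0,0.2,0,0,0],
    [0,0,0,0,0,0],
  ],
  fingers=0,
)

```text
time: 18.8
eef_pos: [625.3, -11.2, 206.1]
orientation: [-3.092, -0.554, 0.003]
wrist_force: [1.3, -0.7, -1.2]
grip_width: 54.7
```

Run:
```python
from h import *
st()
d=cams.get_image("wrist")["pixels"];cv2.imwrite("pics/w5.png",d)
```

```text
t 18.8 p [625.25 -11.22 206.06] yaw 0.3543 z [-1.7e-03 -2.0e-04 -1.0e+00] F [ 1.31 -0.69 -1.25] M [-0.112 -0.018  0.009] w 54.7 q7 0.514 tau7 -0.003
```

View pics/w5.png

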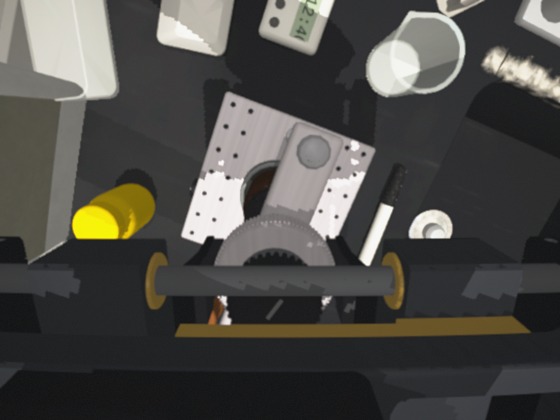

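carry_out(
  moves=[
    [0,0,0,0,0,0.06],
    [0,0,0,0,0,0.06],
    [0,0,0,0,0,0.06],
    [0,0,0,0,0,0.06],
    [0,0,0,0,0,0.06],
  ],
)

```text
time: 19.35
eef_pos: [625.1, -11.3, 206.1]
orientation: [3.138, 0.08, -0.003]
wrist_force: [0.8, -0.3, -0.4]
grip_width: 54.6
```

```bash
python3 -c "from h import *;st()"
```

```text
t 19.35 p [625.11 -11.26 206.08] yaw 0.0508 z [-0.002  -0.0021 -1.    ] F [ 0.77 -0.29 -0.4 ] M [-0.16   0.05   0.313] w 54.6 q7 0.241 tau7 0.087
```

carry_out(
  moves=[
    [0,0,0,0,0,0.04],
    [0,0,0,0,0,0.04],
    [0,0,0,0,0,0.04],
  ],
)

```text
time: 19.65
eef_pos: [625.0, -11.3, 206.1]
orientation: [3.136, -0.11, -0.003]
wrist_force: [1.0, -1.1, -1.6]
grip_width: 53.9
```

```bash
python3 -c "from h import *;avg(3)"
```

```text
Mz [0.314 0.141 0.051 0.044] 0.1376
t 19.8 p [625.08 -11.31 206.07] yaw -0.0694 z [-0.0021 -0.0032 -1.    ] F [ 0.88  0.58 -0.96] M [-0.148  0.04   0.044] w 54.6 q7 0.134 tau7 -0.067
```

carry_out(
  moves=[
    [0,0,0,0,0,0.03],
    [0,0,0,0,0,0.03],
    [0,0,0,0,0,0.03],
  ],
)

```text
time: 20.1
eef_pos: [625.0, -11.3, 206.1]
orientation: [3.128, -0.255, -0.003]
wrist_force: [0.3, 0.1, -2.0]
grip_width: 54.3
```

```bash
python3 -c "from h import *;st()"
```

```text
t 20.1 p [625.02 -11.32 206.09] yaw -0.1626 z [-0.0022 -0.0034 -1.    ] F [ 0.35  0.05 -2.01] M [-0.127  0.036  0.449] w 54.3 q7 0.051 tau7 -0.19
```

carry_out(
  moves=[
    [0,0,0,0,0,0.03],
    [0,0,0,0,0,0.03],
  ],
)

```text
time: 20.3
eef_pos: [625.0, -11.3, 206.1]
orientation: [3.118, -0.355, -0.003]
wrist_force: [0.3, -0.5, -0.1]
grip_width: 54.6
```

```bash
python3 -c "from h import *;avg(3)"
```

```text
Mz [0.505 0.268 0.169 0.157] 0.2748
t 20.45 p [625.   -11.34 206.07] yaw -0.2255 z [-0.0023 -0.0035 -1.    ] F [ 0.02  0.41 -1.26] M [-0.105  0.032  0.157] w 54.4 q7 -0.004 tau7 -0.222
```

carry_out(
  moves=[
    [0,0,0,0,0,0.025],
    [0,0,0,0,0,0.025],
  ],
)

```text
time: 20.65
eef_pos: [625.0, -11.3, 206.1]
orientation: [3.108, -0.434, -0.003]
wrist_force: [1.6, -0.9, -2.1]
grip_width: 54.2
```

```bash
python3 -c "from h import *;avg(3)"
```

```text
Mz [0.534 0.467 0.336 0.302] 0.4096
t 20.8 p [624.98 -11.31 206.06] yaw -0.2768 z [-0.0023 -0.0035 -1.    ] F [ 1.62 -0.39 -1.03] M [-0.138  0.093  0.302] w 54.3 q7 -0.049 tau7 -0.342
```

carry_out(
  moves=[
    [0,0,0,0,0,0.02],
    [0,0,0,0,0,0.02],
  ],
)

```text
time: 21.0
eef_pos: [625.0, -11.3, 206.1]
orientation: [3.098, -0.498, -0.003]
wrist_force: [0.4, -1.7, -1.1]
grip_width: 54.3
```

```bash
python3 -c "from h import *;avg(3)"
```

```text
Mz [0.659 0.482 0.382 0.36 ] 0.4705
t 21.15 p [624.99 -11.31 206.08] yaw -0.3179 z [-0.0023 -0.0035 -1.    ] F [ 0.68 -1.32 -0.93] M [-0.153  0.074  0.36 ] w 54.7 q7 -0.085 tau7 -0.437
```

carry_out(
  moves=[
    [0,0,0,0,0,0],
    [0,0,0,0,0,0],
    [0,0,0,0,0,0],
    [0,0,0,0,0,0],
    [0,0,-15,0,0,0],
    [0,0,-15,0,0,0],
    [0,0,-30,0,0,0],
    [0,0,-30,0,0,0],
    [0,0,-30,0,0,0],
  ],
  fingers=100,
)

```text
time: 22.05
eef_pos: [623.2, -11.1, 330.4]
orientation: [3.097, -0.508, -0.013]
wrist_force: [0.4, -0.6, -1.3]
grip_width: 86.9
```

```bash
python3 -c "from h import *;st()"
```

```text
t 22.05 p [623.24 -11.06 330.43] yaw -0.3253 z [-0.0085 -0.002  -1.    ] F [ 0.44 -0.57 -1.35] M [-0.092  0.054  0.018] w 86.9 q7 -0.152 tau7 0.104
```

Run:
```python
from h import *
d=cams.get_image("wrist");s=cams.get_image("scene");t=cams.get_image("top")
np.save("pics/w6.npy",d,allow_pickle=True)
c=cv2.resize(d["pixels"][100:250,200:350],(400,400),interpolation=cv2.INTER_CUBIC);e=cv2.resize(t["pixels"],(400,300))
e=np.vstack([e,np.zeros((100,400,3),np.uint8)])
cv2.imwrite("pics/fin.png",np.hstack([c,e]));cv2.imwrite("pics/fin_s.png",s["pixels"])
```

```text
(no output)
```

View pics/fin.png

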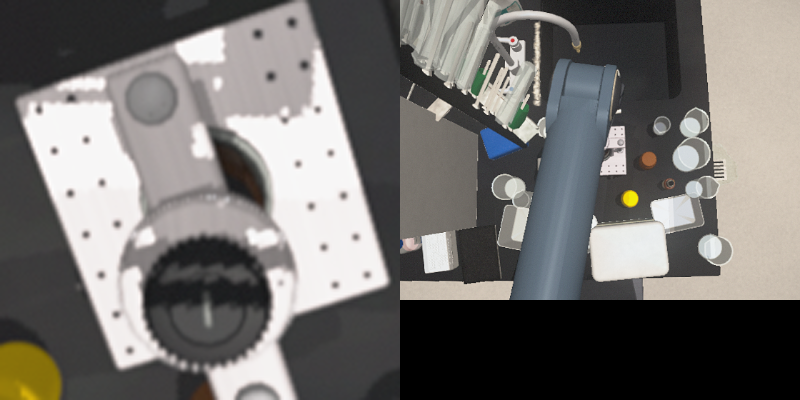

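View pics/fin_s.png

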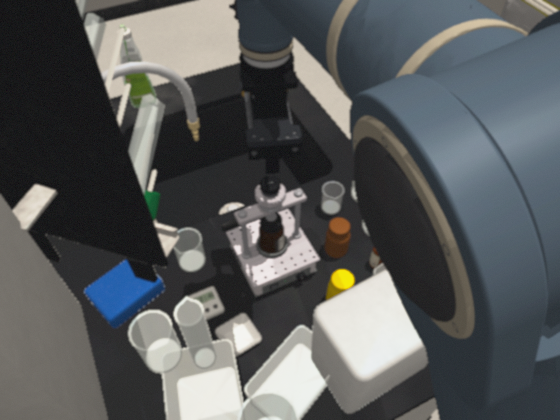

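Run:
```python
from h import *
a=np.load("pics/w1.npy",allow_pickle=True).item();b=np.load("pics/w6.npy",allow_pickle=True).item()
def ang(d,p,q,z):
    v=onz(d,q,z)-onz(d,p,z);return np.arctan2(v[1],v[0])
A=ang(a,(220+297/4,80+390/4),(220+345/4,80+420/4),264);B=ang(b,(200+207/2.667,100+293/2.667),(200+210/2.667,100+326/2.667),260)
print(A,B,A-B, state()["time"])
```

```text
-0.6243448752370474 -1.8078875341168545 1.1835426588798073 22.2
```

```bash
python3 -c "from cell import hand_in,state;print(hand_in(),state()['time'])"
```

```text
the job is handed in; nothing more can be done
the job is handed in; nothing more can be done
```

The clamp is screwed down on the jar, the lock ring is tightened again, and the job is handed in. The arm's clock read 22.2 s just before hand-in.

1. **Loosening:** I turned the lock ring back about 0.6 rad. Its drag read steady at 0.38 N m.
2. **Clamping:** I turned the knob about 1.2 rad clockwise, and the foot's load began to show after roughly 0.5 rad. By feel the load is about 50 N.
3. **Locking:** I turned the ring clockwise until the torque while turning was 0.60–0.65 N m. The highest reading was 0.66 N m. I then opened the gripper and raised it clear.

**Last checks**
- **Knob:** the mark on its top shows 1.18 rad of turn in the pictures, against 1.20 rad from the wrist. So it neither slipped in the grip nor turned back when released.
- **Surroundings:** the bystander objects that could be seen in the last pictures were where they started. The arm hid part of the view: neither picture showed the marker clearly, and the timer and dropper were each visible in only one.

**What disagreed**
- **Foot load:** the readings taken at rest after each turn scattered by about ±0.1 N m, because the drag hides the load. The separate turn-on and turn-back pairs gave between 39 and 55 N, apart from one pair at 75 N whose turn back was too small to count. I take the load as 50 N, give or take about 7 N.
- **Ring torque:** at rest it read lower, 0.36 N m, so I relied on the readings taken while turning.

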